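Close up the sealing press and hold its lever at the stop

TASK

Close up the loaded sealing press: lay the long 24-cap lid (not the short one) squarely on the well block in the pulled-out drawer so that it sits down all round, let go of it, and push the drawer fully shut. Then pull the press's lever forward and down against its spring, all the way to its stop, and keep it there so that the lid is held under pressure: the program finishes while still holding the lever down. Leave the other things on the bench where they are.

Things in the scene. Friction and masses are not known exactly. Their poses are not given: they have to be found in the camera images.
- press: Grey bench sealing press, fixed, 240 deep x 190 wide x 185 mm high without lever. Origin: on the bench below the block's place when the drawer is shut. x points from drawer front to rear (away from the robot), y left, z up. Front of its head (119 to 185 mm above the bench, 150 wide) is at x = -35 mm; open below it at front and sides. Base plate, 30 mm high, ends at x = -110 mm.
- drawer (a joint): How far the press's drawer is pulled out towards the press's -x, in m: 0 fully shut, 0.12 fully out. It starts about 0.1 to 0.12 out, slides with about 2.5 N of friction and stays where it is left.
- drawer_face (a point): Middle of the front surface of the drawer's upright aluminium front plate (116 wide, from 36 to 86 mm above the bench, 5 thick). The surface is plain and looks to the press's -x, for pushing. With the drawer shut it is at x = -95 mm of the press. Axes as the press.
- block_top (a point): Middle of the top of the metal well block (4 x 6 wells) fixed on the drawer, 71 mm above the bench, 95 mm behind the drawer's front surface. Axes as the press. Its top is a raised neck, 53 (x) x 83 (y) x 9 mm high, on a body of 58 x 88 x 18 mm; the drawer plate below has its top 44 mm above the bench. The lid goes over the neck, long side along y.
- lid: The lid to use: loose white plastic lid, 62 (its x) x 92 (its y) x 12 mm high, 4 x 6 cap marks on top, about 40 g, right way up. Origin: middle of its underside (lower edge of the rim). Top 4 mm thick, rim 2.5 mm thick and 8 mm deep: its hollow, 57 x 87 mm, goes over the block's neck with 2 mm to spare all round; seated, the origin is 8 mm below block_top. Either way round fits.
- small_lid: The wrong lid, a bystander: same look but short, 62 (x) x 54.5 (y) x 12 mm, 4 x 3 cap marks. Origin: middle of its underside. One of the two lids lies to the left of the press's drawer, the other to the right.
- lever (a joint): Angle of the press's lever in rad: 0 at rest (arms up, leaning 8 degrees forward of upright), growing as it is pulled forward (press's -x) and down; the stop is at 1.34 (arms 5 degrees above level). A spring drives it back to 0: at the bar about 4 N at rest, 9 N at the stop, and some 4 N more in the last 0.2 rad when the platen presses on the lid.
- lever_bar (a point): Middle of the lever's crossbar: black rubber-sleeved bar, 18 mm in diameter, 150 mm long, along the press's y, between two steel arms; to be gripped from above across the press's x. It moves on an arc of 170 mm radius about lever_pivot: at rest 313 mm above the bench at x = +6 mm of the press, at the stop 160 mm above the bench at x = -139 mm.
- lever_pivot (a point): Point on the lever's turning axis in the middle plane of the press: 30 mm behind its origin, 145 mm above the bench. The axis runs along the press's y. Axes as the press.
- platen: Steel pressing plate under the press's head, 64 x 94 x 8 mm, sprung, moved down 24 mm by the lever. Its underside is 95 mm above the bench with the lever at rest; with the drawer shut it meets the seated lid's top (75 mm above the bench) some 0.2 rad before the lever's stop, then presses with up to about 40 N. Origin as the press's, on the bench.
- spare_block: Bystander: a spare metal well block, 58 x 88 x 27 mm, lying on the bench. Origin: middle of its underside.
- sample_jar: Bystander: sample jar, 60 mm in diameter, 75 mm high. Origin: middle of its underside.
- reagent_bottle: Bystander: reagent bottle, 70 mm in diameter, 170 mm high. Origin: middle of its underside.
- beaker: Bystander: glass beaker, 72 mm in diameter, 95 mm high. Origin: middle of its underside.
- cone_geometry: Bystander: steel rheometer measuring plate standing on its 40 mm disc, shaft up, 75 mm high. Origin: middle of its underside.
- spatula: Bystander: flat steel laboratory spatula, 175 mm long, 14 wide, 4 thick, lying across the bench between robot and drawer. Origin: middle of its underside.
- tip_box: Bystander: box of pipette tips with a clear cover, 82 x 117 x 67 mm. Origin: middle of its underside.

How it is judged:
By the outcome, as a careful person would: the job done as asked, in the order asked, and still so for the second after the job is handed in, while the arm keeps its last pose, push and grip.
It also fails if it takes over 67 s, if anything falls off the work surface, if the arm or the gripper's body presses on something with over 40 N, if the wrist force passes 120 N, or if a joint passes its speed limit or range.

ROBOT

A 6-joint arm with a two-finger parallel gripper is mounted at the origin on the work surface. World frame = base frame: x ahead of the robot, y to its left, z up, the work surface at z = 0. Lengths are in mm, angles in degrees, forces in N, time in s.
With the tool pointing down it reaches from about 350 to 850 mm from the base axis. Payload 8.1 kg.
Tool frame: the origin (TCP) lies at the very end of the fingers, on their centre line; the grasp point (between the pads) lies r.tcp_to_grasp behind it (r.tcp_to_grasp is the distance from the TCP to the grasp point, in mm); z points along the fingers, y is the line along which they close (so a half turn about z gives the same grasp; the last joint's range is limited). The gripper opens to 85 mm and grips with 20 to 120 N. Pads are 22 mm wide; open, the fingers measure 114 mm over their backs; the gripper's body (76 mm by 85 mm) begins 54 mm behind the grasp point. The pads swing forward as they close: fully open they stand 13 mm farther back than shut.
Start: joints at [-4.893, 7.471, 85.268, -0, 87.261, -4.893], TCP at [600.004, 0.022, 231.292] pointing down, gripper open.
Joint ranges: [-169.43, 169.43], [-51.17, 129.36], [1.28, 143.12], [-76.62, 256.62], [0, 156.53], [-152.29, 152.29]. Speed limits (degrees/s): [136.94, 136.94, 159.86, 180, 180, 180].

INTERFACE

Orientations are given as [roll, pitch, yaw] about the fixed x, y, z axes, in that order (R = Rz(yaw) Ry(pitch) Rx(roll)).
In Python, from bench import sense, viewer, order, r gives the robot as it stands.
- The arm moves only by the tool carry_out, never from a script. Its argument "increments" is one flat list of numbers, 7 for each row, row after row: the shift along the tool's x, y, z as a fraction of full scale, then the turn, a rotation vector about the tool's x, y, z as a fraction of full scale, then the opening, from -1 (shut) to 1 (fully open). A call has exactly 10 rows; each row is the pose to reach, as a shift and turn from the pose commanded when the call began, along the tool's axes at that moment, turning the shorter way round; what a row does not reach only later rows make up. Full scale, the value 1, is 400 mm for a shift and 2 pi rad for a turn. A row lasts 1/8 s, in which the tool goes at most 62.5 mm and 10.7 degrees, less where a joint would pass 70% of its speed; a pose out of reach is approached as far as the arm can. A call with a number of a shift or a turn outside -1 to 1 is refused whole. A call with a gripper value outside its range is refused whole. The fingers move at their own pace and stop on an object; "force" is the grip in N (left out, the last holds). Time passes only in rows, so rows that repeat a pose let the fingers close, or fill a call up. It gives the time, the measured TCP pose, the force, the opening and the grip force at its end, in the units of the state.
- sense(): the state, without advancing time (a new reading comes with each control period).
- viewer.snapshot(name): name is "scene" or "side" or "wrist"; returns the picture (480x640x3 uint8, red, green, blue); there is no depth.
- viewer.get_calibration(name): a dict with "fx", "fy", "cx", "cy" (pixels), "R" (3x3) and "t" (3): a world point X has camera coordinates R X + t. Camera axes: x right, y down, z forward; pixel columns grow to the right and rows downward; lengths in mm; the calibration is good to about 2 mm. A picture is of the moment at which its call begins: read the wrist's pose just before it. get_calibration takes no time and is no camera call; for the wrist camera it gives the pose at the moment of the call.
- order.hand_in(): hands the job in; it is judged then, once.
The state is a dict: "time": time; "joint_pos": joint angles; "qd": joint speeds; "joint_efforts": joint torques, N m; "tool_pos": TCP position; "tcp_rot": TCP orientation; "ft_force": force on the tool from outside, world axes, zero at the start; "wrist_torque": the same for the moment, N m; "finger_gap": finger opening in mm; "grip_force": force on a finger pad.
Only numpy, scipy, OpenCV 4.12 (cv2) and the standard library are available. Lean on these libraries where they do the work, as an engineer would, in place of code of your own. Each camera call takes 0.05 s, during which the arm holds its last target. There are 200 camera calls.

## Working session

There is one attempt and no reset: what is moved stays moved. The work goes in short steps, Python scripts to look and compute and a tool call to move; the robot and the scene stay as the last step left them, time stands still between calls to the robot, and variables do not carry over. Pictures are saved under pics/ and viewed, at most 10 in all, crops included, and the job is handed in when it is done.

Besides the shell and the picture viewer there is one more tool, called after "Call:" by a JSON object that holds its "name" and its "arguments", one argument or row to a line. carry_out: Moves the arm, as the interface text tells. Its arguments: {"type":"object","properties":{"increments":{"type":"array"},"force":{"type":"number"}},"required":["increments"]}

```bash
mkdir -p pics; ls; python3 - <<'E'
from bench import sense, viewer, order, r
import cv2, numpy as np
s=sense(); print(s); print(r.tcp_to_grasp)
for n in ["scene","side","wrist"]:
    im=viewer.snapshot(n); cv2.imwrite(f"pics/{n}0.png",im[:,:,::-1])
    c=viewer.get_calibration(n); print(n,{k:np.round(v,3).tolist() for k,v in c.items()})
E
```

```text
pics
{'time': 0.0, 'joint_pos': array([-4.89326155e+00,  7.51523112e+00,  8.53321407e+01,  1.54499733e-03,
        8.72620681e+01, -4.89207555e+00]), 'qd': array([-0.03659772, -0.04009316, -0.09153912, -0.0042273 ,  0.01620372,
        0.10293951]), 'joint_efforts': array([-1.90700346e-03, -5.69404185e+01, -5.00557995e+01, -2.19391650e-04,
        1.44415747e-02,  7.24149572e-05]), 'tool_pos': array([5.99425923e+02, 7.92365612e-02, 2.30215740e+02]), 'tcp_rot': array([-1.79891090e+02, -1.08704041e-02,  8.99987284e+01]), 'ft_force': array([ 0.06784795, -0.52183523,  0.0234644 ]), 'wrist_torque': array([ 0.03932855,  0.02874203, -0.00267753]), 'grip_force': 0.0, 'finger_gap': 85.28921179415862}
18.700000000000003
scene {'fx': 494.411, 'fy': 494.411, 'cx': 320.92, 'cy': 237.647, 'R': [[-0.386, 0.922, 0.022], [0.562, 0.254, -0.787], [-0.732, -0.291, -0.616]], 't': [226.293, -168.769, 1651.954]}
side {'fx': 580.269, 'fy': 580.269, 'cx': 315.936, 'cy': 238.1, 'R': [[0.965, -0.263, 0.02], [-0.152, -0.616, -0.773], [0.216, 0.742, -0.635]], 't': [-553.861, 236.24, 1440.81]}
wrist {'fx': 364.449, 'fy': 364.449, 'cx': 316.207, 'cy': 245.618, 'R': [[1.0, 0.001, -0.001], [0.001, -0.965, 0.264], [-0.001, -0.264, -0.965]], 't': [-600.272, -34.68, 377.55]}
```

View pics/scene0.png

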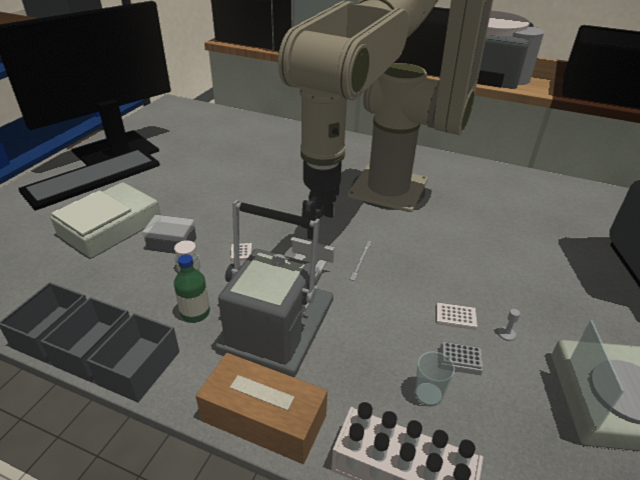

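View pics/wrist0.png

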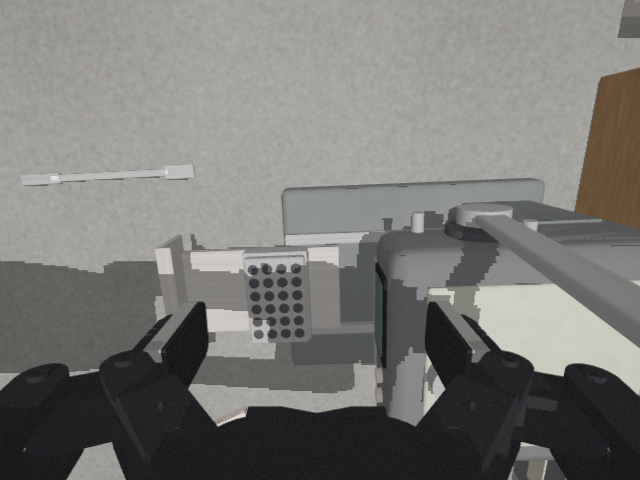

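View pics/side0.png

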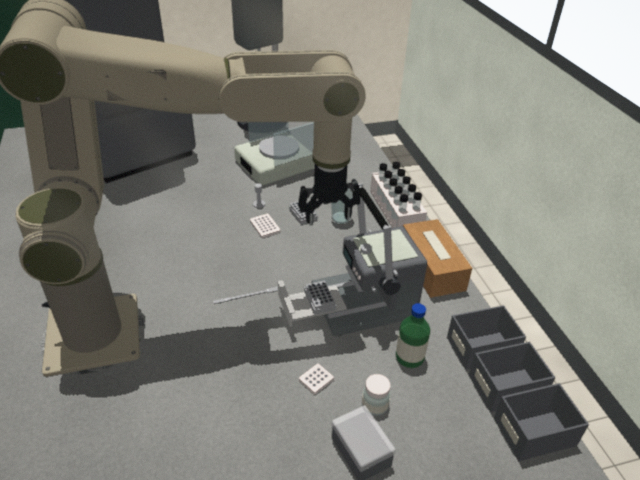

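```bash
cat > h.py <<'E'
import numpy as np, cv2, json
def ray(c,uv,z):
    """world point on plane height z seen at pixel uv"""
    R=np.array(c["R"]);t=np.array(c["t"]);o=-R.T@t
    d=R.T@np.array([(uv[0]-c["cx"])/c["fx"],(uv[1]-c["cy"])/c["fy"],1])
    return o+d*(z-o[2])/d[2]
def proj(c,X):
    p=np.array(c["R"])@np.array(X,float)+np.array(c["t"]); return np.array([c["fx"]*p[0]/p[2]+c["cx"],c["fy"]*p[1]/p[2]+c["cy"]])
E
python3 - <<'E'
from bench import viewer
from h import *
w=viewer.get_calibration("wrist"); s=viewer.get_calibration("scene")
for n,uv,z in [("block tl",(246,253),71),("tr",(306,253),71),("bl",(249,343),71),("br",(311,340),71),("base l",(283,188),30),("base r",(543,180),30),("head",(378,240),185)]: print(n,ray(w,uv,z).round(1))
for n,uv,z in [("lidL",(456,315),12),("lidR",(240,250),12)]: print(n,ray(s,uv,z).round(1))
im=cv2.imread("pics/scene0.png")
a=cv2.resize(im[290:380,400:530],None,fx=5,fy=5,interpolation=2)[:, :400*2]
b=cv2.resize(im[225:275,215:275],None,fx=5,fy=5,interpolation=2)
o=np.zeros((450,800,3),np.uint8);o[:,:500]=a[:,:500];o[:250,500:]=b
cv2.imwrite("pics/crop.png",o)
E
```

```text
block tl [539.8 -22.5  71. ]
tr [591.6 -22.4  71. ]
bl [ 538.2 -109.4   71. ]
br [ 595.6 -106.2   71. ]
base l [569.2  28.8  30. ]
base r [810.9  36.4  30. ]
head [633.3  18.5 185. ]
lidL [504.  315.9  12. ]
lidR [ 502.5 -276.3   12. ]
```

View pics/crop.png

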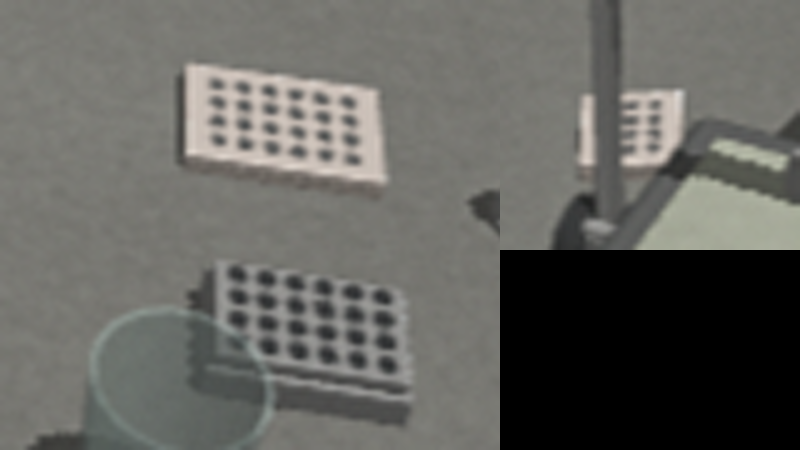

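Pictures: the side view shows the press with its drawer out. The scene crop shows the 4×6 lid at about (456,315), left of the press, and the 4×3 lid at about (240,250), so the long lid is the left one, near world (504,316). The wrist picture shows the well block at columns 246–311, rows 253–343, centred near (566,-65). I'll move over the block for a close, unbiased view.

Call:
{"name": "carry_out", "arguments": {
  "increments": [-0.06, -0.04, 0, 0, 0, 0, 1, -0.1625, -0.085, 0, 0, 0, 0, 1, -0.1625, -0.085, 0, 0, 0, 0, 1, -0.1625, -0.085, 0.05, 0, 0, 0, 1, -0.1625, -0.085, 0.1, 0, 0, 0, 1, -0.1625, -0.085, 0.15, 0, 0, 0, 1, -0.1625, -0.085, 0.15, 0, 0, 0, 1, -0.1625, -0.085, 0.15, 0, 0, 0, 1, -0.1625, -0.085, 0.15, 0, 0, 0, 1, -0.1625, -0.085, 0.15, 0, 0, 0, 1]
}}

```text
time: 1.4
tool_pos: [566.6, -65.1, 172.2]
tcp_rot: [179.9, 0.0, 90.0]
ft_force: [-0.9, 0.6, -0.4]
finger_gap: 85.4
grip_force: 0.0
```

```bash
cat > snap.py <<'E'
import sys,pickle
from bench import sense,viewer
from h import *
n=sys.argv[1]; s=sense(); c=viewer.get_calibration("wrist"); im=viewer.snapshot("wrist")[:,:,::-1]
cv2.imwrite(f"pics/{n}.png",im); pickle.dump((s,c),open(n+".pkl","wb"))
print(round(s["time"],2),s["tool_pos"].round(1),s["tcp_rot"].round(2),s["ft_force"].round(1),round(s["finger_gap"],1))
E
python3 snap.py blk; python3 - <<'E'
from bench import viewer
from h import *
s=viewer.get_calibration("scene")
P=[ray(s,uv,12)[:2] for uv in [(437,302.4),(476,307.4),(477.4,324),(436.6,321.6)]]
print(np.round(P,1),np.mean(P,0)); 
for i in range(4):
    d=P[(i+1)%4]-P[i]; print(np.hypot(*d).round(1),np.degrees(np.arctan2(d[1],d[0])).round(1))
E
```

```text
1.4 [566.6 -65.1 172.2] [1.7991e+02 2.0000e-02 9.0000e+01] [-0.9  0.6 -0.4] 85.4
[[480.8 264.9]
 [458.8 356.1]
 [512.4 367.6]
 [544.  277.6]] [499.00576897 316.57797456]
93.8 103.6
54.8 12.1
95.4 -70.7
64.5 -168.6
```

View pics/blk.png

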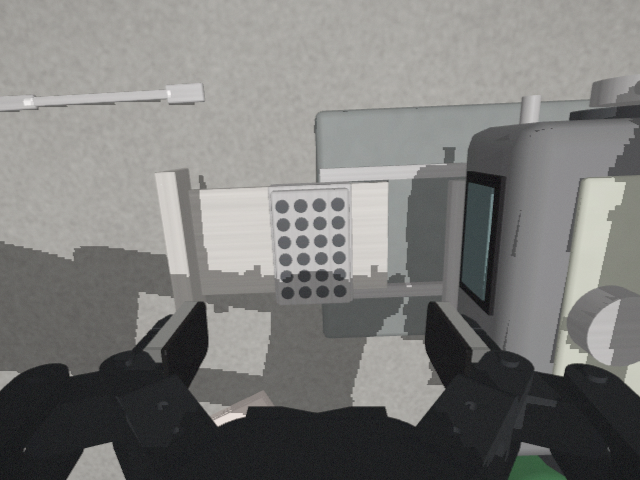

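The block is in view at columns 273–352, rows 187–303. The drawer plate's front is at column 165 or so, and the head at column 470 and beyond. I'll locate the well grid and move over the lid.

```bash
cat > grid.py <<'E'
import sys,pickle
from h import *
def grid(n,z,box):
    s,c=pickle.load(open(n+".pkl","rb")); x0,y0,x1,y1=box
    g=cv2.imread(f"pics/{n}.png",0)[y0:y1,x0:x1]; k=4
    g=cv2.resize(g,None,fx=k,fy=k,interpolation=cv2.INTER_CUBIC)
    p=cv2.SimpleBlobDetector_Params(); p.minArea=300;p.maxArea=8000;p.minDistBetweenBlobs=20;p.filterByConvexity=False;p.filterByInertia=False;p.filterByCircularity=False;p.minThreshold=20;p.maxThreshold=220;p.thresholdStep=5
    ok,q=cv2.findCirclesGrid(g,(4,6),flags=cv2.CALIB_CB_SYMMETRIC_GRID,blobDetector=cv2.SimpleBlobDetector_create(p))
    if not ok: print("no grid"); return
    uv=(q[:,0]+.5)/k-.5+[x0,y0]
    P=np.array([ray(c,u,z)[:2] for u in uv]); G=P.reshape(6,4,2)
    A=np.c_[np.ones(24),np.tile(np.arange(4)-1.5,6),np.repeat(np.arange(6)-2.5,4)]
    X,*_=np.linalg.lstsq(A,P,rcond=None); res=np.abs(A@X-P).max()
    print(n,"centre",X[0].round(2),"vs tool",(X[0]-s["tool_pos"][:2]).round(2),"pitch",np.hypot(*X[1]).round(2),np.hypot(*X[2]).round(2),"angles",np.degrees(np.arctan2(X[1:,1],X[1:,0])).round(2),"res",res.round(2)," uv0",uv[0].round(1),uv[-1].round(1))
    return X
if __name__=="__main__": grid(sys.argv[1],float(sys.argv[2]),eval(sys.argv[3]))
E
python3 grid.py blk 71 "(262,175,365,315)"; python3 - <<'E'
import pickle
from h import *
s,c=pickle.load(open("blk.pkl","rb"))
for n,uv,z in [("face top L",(158,174),86),("face top R",(178,305),86),("baseFL",(317,113),30),("baseFR",(324,337),30),("baseL far",(590,98),30),("spat end",(203,93),4),("headL",(468,140),185),("railL0",(320,172),44),("railL1",(460,165),44)]: print(n,ray(c,uv,z).round(1))
E
```

```text
blk centre [564.35 -68.18] vs tool [-2.21 -3.11] pitch 12.41 12.64 angles [  2.51 -87.41] res 1.79  uv0 [281.6 206.4] [339.5 290.6]
face top L [470.1 -15.3  86. ]
face top R [ 473.7 -102.9   86. ]
baseFL [568.3  24.9  30. ]
baseFR [ 574.6 -158.6   30. ]
baseL far [767.4  35.4  30. ]
spat end [478.1  41.8   4. ]
headL [619.2   3.6 185. ]
railL0 [570.5 -16.8  44. ]
railL1 [672.1 -11.8  44. ]
```

Call:
{"name": "carry_out", "arguments": {
  "increments": [0, 0, -0.1, 0, 0, 0, 1, 0.15, -0.05, -0.1, 0, 0, 0, 1, 0.3, -0.1, -0.1, 0, 0, 0, 1, 0.45, -0.15, -0.1, 0, 0, 0, 1, 0.6, -0.165, -0.1, 0, 0, -0.02, 1, 0.75, -0.165, -0.1, 0, 0, -0.04, 1, 0.9525, -0.165, 0.0, 0, 0, -0.04, 1, 0.9525, -0.165, 0.1475, 0, 0, -0.04, 1, 0.9525, -0.165, 0.1475, 0, 0, -0.04, 1, 0.9525, -0.165, 0.1475, 0, 0, -0.04, 1]
}}

```text
time: 2.7
tool_pos: [499.7, 315.4, 112.1]
tcp_rot: [-179.9, 0.0, 104.4]
ft_force: [0.4, 0.3, 0.1]
finger_gap: 85.6
grip_force: 0.0
```

```bash
python3 snap.py lid
```

```text
2.7 [499.7 315.4 112.1] [-1.7991e+02  4.0000e-02  1.0441e+02] [0.4 0.3 0.1] 85.6
```

View pics/lid.png

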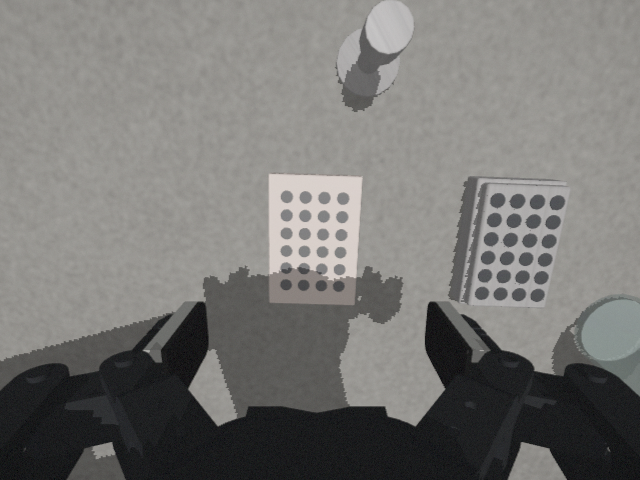

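The lid is at columns 269–362, rows 174–304, slightly rotated. The spare block is well to its right (467 and beyond) and clear of the fingers. Next is a robust grid fit for both.

```bash
sed -i 's/    X,\*_=np.linalg.lstsq(A,P,rcond=None); res=.*/    from scipy.optimize import least_squares\n    X=least_squares(lambda v:(A@v.reshape(3,2)-P).ravel(),np.linalg.lstsq(A,P,rcond=None)[0].ravel(),loss="soft_l1",f_scale=.15).x.reshape(3,2); res=np.sort(np.linalg.norm(A@X-P,axis=1))[[12,18,-1]]/' grid.py
python3 grid.py blk 71 "(262,175,365,315)"; python3 grid.py lid 12 "(262,168,370,310)"
python3 - <<'E'
import pickle
from h import *
# outlines: bright-region edges along scan lines -> subpixel check
s,c=pickle.load(open("lid.pkl","rb"))
g=cv2.imread("pics/lid.png",0).astype(float)
C=[ray(c,u,12)[:2] for u in [(269.5,174),(361.5,177.5),(356,304),(270,302.5)]]
print(np.round(C,1),np.mean(C,0).round(1),[np.linalg.norm(C[i]-C[i-1]).round(1) for i in range(4)])
s,c=pickle.load(open("blk.pkl","rb"))
g=cv2.imread("pics/blk.png",0); print(g[175:200:1,300]); print(g[296:312,310]); print(g[240,262:285]); print(g[240,340:360])
E
```

```text
blk centre [564.39 -68.15] vs tool [-2.17 -3.08] pitch 12.47 12.51 angles [  2.36 -87.58] res [0.07 0.25 2.43]  uv0 [281.6 206.4] [339.5 290.6]
lid centre [497.88 317.19] vs tool [-1.81  1.75] pitch 12.48 12.49 angles [ 12.76 -77.3 ] res [0.04 0.06 1.88]  uv0 [286.3 196.4] [338.2 285.8]
[[458.7 355.1]
 [517.6 367.9]
 [539.1 280.6]
 [478.8 266.2]] [498.6 317.5] [np.float64(91.1), np.float64(60.3), np.float64(90.0), np.float64(62.0)]
[167 170 169 170 171 169 168 167 140 133 149 186 197 200 169 151 183 191
 198 198 200 200 199 199 125]
[ 97 117 125 121 124 123 124 120 107 103 105 104 101 104 105 105]
[206 207 207 207 207 206 206 206 207 199 179 172 177 190 199 186 128 100
  98  98  99  99  99]
[ 99  96  97  97 108 155 193 192 178 174 193 175 181 210 209 208 209 209
 208 209]
```

```bash
python3 - <<'E'
import pickle
from h import *
from scipy.spatial.transform import Rotation as Ro
s,c=pickle.load(open("lid.pkl","rb")); R=Ro.from_euler("xyz",s["tcp_rot"],degrees=True).as_matrix()
for dz in (0,-7,-13,-20):
  for x in (11,-11):
    print(dz,x,[proj(c,s["tool_pos"]+R@[x,y,dz]).round(0) for y in (-42.7,42.7)])
E
```

```text
0 11 [array([212., 284.]), array([417., 284.])]
0 -11 [array([215., 331.]), array([413., 332.])]
-7 11 [array([207., 290.]), array([421., 290.])]
-7 -11 [array([211., 340.]), array([417., 340.])]
-13 11 [array([202., 296.]), array([426., 296.])]
-13 -11 [array([207., 347.]), array([421., 348.])]
-20 11 [array([196., 304.]), array([431., 304.])]
-20 -11 [array([201., 357.]), array([426., 357.])]
```

Call:
{"name": "carry_out", "arguments": {
  "increments": [0.0055, -0.0033, 0, 0, 0, 0.0047, 0.65, 0.0055, -0.0033, 0.05, 0, 0, 0.0047, 0.65, 0.0055, -0.0033, 0.1, 0, 0, 0.0047, 0.65, 0.0055, -0.0033, 0.15, 0, 0, 0.0047, 0.65, 0.0055, -0.0033, 0.2, 0, 0, 0.0047, 0.65, 0.0055, -0.0033, 0.24, 0, 0, 0.0047, 0.65, 0.0055, -0.0033, 0.25, 0, 0, 0.0047, 0.65, 0.0055, -0.0033, 0.26, 0, 0, 0.0047, 0.65, 0.0055, -0.0033, 0.26, 0, 0, 0.0047, 0.65, 0.0055, -0.0033, 0.26, 0, 0, 0.0047, 0.65]
}}

```text
time: 4.0
tool_pos: [498.7, 318.2, 9.1]
tcp_rot: [179.9, -0.0, 102.7]
ft_force: [-0.6, 0.0, 0.3]
finger_gap: 70.4
grip_force: 0.0
```

Call:
{"name": "carry_out", "arguments": {
  "increments": [0, 0, 0.012, 0, 0, 0, 0.65, 0, 0, 0.02, 0, 0, 0, 0.65, 0, 0, 0.027, 0, 0, 0, 0.65, 0, 0, 0.027, 0, 0, 0, 0.65, 0, 0, 0.027, 0, 0, 0, 0.2, 0, 0, 0.027, 0, 0, 0, 0.2, 0, 0, 0.027, 0, 0, 0, 0.2, 0, 0, 0.027, 0, 0, 0, 0.2, 0, 0, 0.027, 0, 0, 0, 0.2, 0, 0, 0.027, 0, 0, 0, 0.2],
  "force": 25
}}

```text
time: 5.25
tool_pos: [498.2, 317.8, -2.4]
tcp_rot: [180.0, -0.0, 102.7]
ft_force: [0.0, 0.1, 0.2]
finger_gap: 61.1
grip_force: 27.6
```

```bash
python3 - <<'E'
import pickle
from h import *
from bench import viewer,sense
from scipy.spatial.transform import Rotation as Ro
cmd={"blk":([566.004,-64.978,171.292],90),"lid":([500.004,316.022,112.292],104.4)}
for n in cmd:
    s,c=pickle.load(open(n+".pkl","rb"))
    for tag,p,R in [("meas",s["tool_pos"],Ro.from_euler("xyz",s["tcp_rot"],degrees=True)),("cmd",np.array(cmd[n][0]),Ro.from_euler("xyz",[180,0,cmd[n][1]],degrees=True))]:
        o=-c["R"].T@c["t"]; print(n,tag,(R.as_matrix().T@(o-p)).round(2),(Ro.from_matrix(c["R"]@R.as_matrix()).as_rotvec(degrees=True)).round(2))
E
```

```text
blk meas [  66.64    0.81 -142.21] [ 12.03  11.99 -89.37]
blk cmd [  66.58    1.14 -143.14] [ 12.12  11.93 -89.38]
lid meas [  66.45    0.76 -142.22] [ 12.04  11.99 -89.37]
lid cmd [  66.06    0.54 -142.02] [ 12.    12.09 -89.35]
```

The lid is gripped (gap 61, 27.6 N) and so centred. I'll release it, rise to the same viewing height, and look once more to measure the camera bias.

Call:
{"name": "carry_out", "arguments": {
  "increments": [0, 0, 0, 0, 0, 0, 0.65, 0, 0, 0, 0, 0, 0, 0.65, 0, 0, 0, 0, 0, 0, 0.65, 0, 0, -0.05, 0, 0, 0, 1, 0, 0, -0.15, 0, 0, 0, 1, 0, 0, -0.25, 0, 0, 0, 1, 0, 0, -0.287, 0, 0, 0, 1, 0, 0, -0.287, 0, 0, 0, 1, 0, 0, -0.287, 0, 0, 0, 1, 0, 0, -0.287, 0, 0, 0, 1]
}}

```text
time: 6.5
tool_pos: [497.0, 317.2, 110.3]
tcp_rot: [-179.8, 0.0, 102.7]
ft_force: [-0.6, 0.3, -0.2]
finger_gap: 85.7
grip_force: 0.0
```

```bash
python3 snap.py lid2; python3 grid.py lid2 12 "(262,168,370,310)"
```

```text
6.5 [497.  317.2 110.3] [-1.7982e+02  5.0000e-02  1.0271e+02] [-0.6  0.3 -0.2] 85.7
no grid
```

```bash
for b in "(255,160,380,315)" "(270,180,360,310)" "(266,172,366,306)" "(250,168,370,312)"; do python3 grid.py lid2 12 "$b"; done; python3 - <<'E'
import cv2; im=cv2.imread("pics/lid2.png")[150:320,240:390]; cv2.imwrite("pics/c2.png",cv2.resize(im,None,fx=3,fy=3))
from bench import sense,viewer
for _ in range(3):
    viewer.snapshot("side"); s=sense(); print(s["time"],s["tool_pos"].round(2),s["joint_pos"].round(3))
E
```

```text
no grid
no grid
no grid
no grid
6.6 [497.39 317.39 110.8 ] [ 2.7565e+01  1.1072e+01  9.4149e+01 -1.0000e-03  7.4919e+01  1.4858e+01]
6.65 [497.6  317.51 111.15] [ 2.7565e+01  1.1057e+01  9.4128e+01 -1.0000e-03  7.4923e+01  1.4859e+01]
6.7 [497.76 317.59 111.42] [2.7564e+01 1.1042e+01 9.4114e+01 1.0000e-03 7.4925e+01 1.4859e+01]
```

View pics/c2.png

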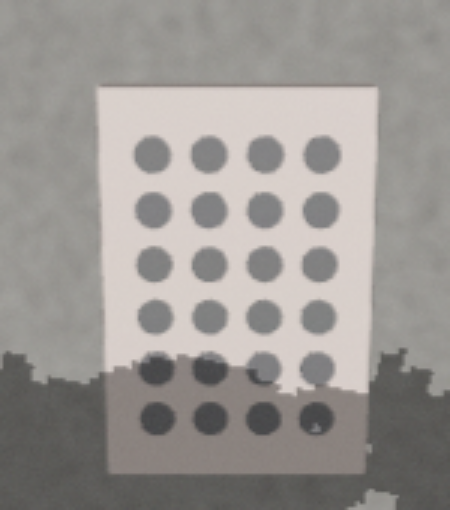

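The crop shows all 24 marks, and the shadow cuts rows 5–6. I'll fit only the clean top four rows, with the 12.5 mm pitch fixed.

```bash
cat > grid4.py <<'E'
import pickle
from h import *
from scipy.optimize import least_squares
from scipy.spatial.transform import Rotation as Ro
def grid4(n,z,box):
    s,c=pickle.load(open(n+".pkl","rb")); x0,y0,x1,y1=box; k=4
    g=cv2.resize(cv2.imread(f"pics/{n}.png",0)[y0:y1,x0:x1],None,fx=k,fy=k,interpolation=cv2.INTER_CUBIC)
    p=cv2.SimpleBlobDetector_Params(); p.minArea=300;p.maxArea=8000;p.minDistBetweenBlobs=20;p.filterByConvexity=p.filterByInertia=p.filterByCircularity=False;p.minThreshold=20;p.maxThreshold=220;p.thresholdStep=5
    ok,q=cv2.findCirclesGrid(g,(4,4),flags=cv2.CALIB_CB_SYMMETRIC_GRID,blobDetector=cv2.SimpleBlobDetector_create(p))
    if not ok: print(n,"no grid"); return
    uv=((q[:,0]+.5)/k-.5+[x0,y0]).reshape(4,4,2)
    if abs(uv[0,1,1]-uv[0,0,1])>abs(uv[0,1,0]-uv[0,0,0]): uv=uv.transpose(1,0,2)
    if uv[0,0,0]>uv[0,1,0]: uv=uv[:,::-1]
    if uv[0,0,1]>uv[1,0,1]: uv=uv[::-1]
    P=np.array([ray(c,u,z)[:2] for u in uv.reshape(-1,2)])
    L=12.5*np.c_[np.tile(np.arange(4)-1.5,4),-(np.repeat(np.arange(4),4)-2.5)]
    rot=lambda a:np.array([[np.cos(a),-np.sin(a)],[np.sin(a),np.cos(a)]])
    f=least_squares(lambda v:(L@rot(v[2]).T*v[3]+v[:2]-P).ravel(),[*P.mean(0),.1,1],loss="soft_l1",f_scale=.15)
    v=f.x; R=Ro.from_euler("xyz",s["tcp_rot"],degrees=True).as_matrix()
    off=R.T@(np.r_[v[:2],z]-s["tool_pos"])
    print(n,"centre",v[:2].round(2),"yaw",np.degrees(v[2]).round(2),"scale",v[3].round(4),"in tool",off.round(2),"rms",np.sqrt(2*f.cost/16).round(3))
    return v
if __name__=="__main__":
    grid4("blk",71,(262,190,365,268)); grid4("lid",12,(262,180,370,260)); grid4("lid2",12,(262,180,370,262))
E
python3 grid4.py
```

```text
blk centre [564.39 -68.12] yaw 2.34 scale 0.999 in tool [ -3.02  -2.32 101.24] rms 0.061
lid centre [497.88 317.22] yaw 12.72 scale 0.9985 in tool [  2.23  -1.15 100.14] rms 0.031
lid2 centre [499.18 317.59] yaw 12.75 scale 0.9986 in tool [-2.000e-02  2.480e+00  9.826e+01] rms 0.034
```

```bash
python3 snap.py lid3; python3 -c "
from grid4 import *
v=grid4('lid3',12,(262,180,370,262))"
```

```text
6.7 [497.8 317.6 111.4] [-1.7992e+02  2.0000e-02  1.0271e+02] [-0.8  0.8 -0.4] 85.3
lid3 centre [499.2  317.58] yaw 12.8 scale 0.9985 in tool [-0.29  1.54 99.42] rms 0.044
```

Call:
{"name": "carry_out", "arguments": {
  "increments": [0, 0, 0.12, 0, 0, 0, 0.65, 0, 0, 0.2, 0, 0, 0, 0.65, 0, 0, 0.26, 0, 0, 0, 0.65, 0, 0, 0.287, 0, 0, 0, 0.65, 0, 0, 0.287, 0, 0, 0, 0.65, 0, 0, 0.287, 0, 0, 0, 0.2, 0, 0, 0.287, 0, 0, 0, 0.2, 0, 0, 0.287, 0, 0, 0, 0.2, 0, 0, 0.287, 0, 0, 0, 0.2, 0, 0, 0.287, 0, 0, 0, 0.2],
  "force": 35
}}

```text
time: 8.0
tool_pos: [499.0, 318.3, -1.3]
tcp_rot: [179.9, -0.0, 102.7]
ft_force: [-0.4, -0.1, 6.4]
finger_gap: 61.0
grip_force: 39.4
```

Call:
{"name": "carry_out", "arguments": {
  "increments": [0, 0, -0.05, 0, 0, 0, 0.2, 0, 0, -0.15, 0, 0, 0, 0.2, 0, 0, -0.26, 0, 0, 0, 0.2, 0, 0, -0.36, 0, 0, 0, 0.2, -0.08, -0.004, -0.36, 0, 0, 0.004, 0.2, -0.18, -0.01, -0.36, 0, 0, 0.008, 0.2, -0.28, -0.015, -0.36, 0, 0, 0.012, 0.2, -0.38, -0.02, -0.36, 0, 0, 0.016, 0.2, -0.48, -0.025, -0.36, 0, 0, 0.02, 0.2, -0.5, -0.027, -0.36, 0, 0, 0.0205, 0.2]
}}

```text
time: 9.25
tool_pos: [532.1, 118.2, 142.6]
tcp_rot: [179.9, 0.0, 95.2]
ft_force: [-0.1, 0.9, -1.2]
finger_gap: 60.9
grip_force: 38.7
```

Call:
{"name": "carry_out", "arguments": {
  "increments": [-0.1, 0.0075, 0, 0, 0, 0.002, 0.2, -0.22, 0.0165, 0, 0, 0, 0.004, 0.2, -0.34, 0.0255, 0, 0, 0, 0.006, 0.2, -0.44, 0.033, 0, 0, 0, 0.0085, 0.2, -0.475, 0.0356, 0, 0, 0, 0.0085, 0.2, -0.475, 0.0356, 0.05, 0, 0, 0.0085, 0.2, -0.475, 0.0356, 0.11, 0, 0, 0.0085, 0.2, -0.475, 0.0356, 0.14, 0, 0, 0.0085, 0.2, -0.475, 0.0356, 0.14, 0, 0, 0.0085, 0.2, -0.475, 0.0356, 0.14, 0, 0, 0.0085, 0.2]
}}

```text
time: 10.5
tool_pos: [563.9, -67.0, 86.1]
tcp_rot: [180.0, 0.0, 92.3]
ft_force: [1.5, 0.4, -0.2]
finger_gap: 60.7
grip_force: 38.7
```

```bash
python3 snap.py hov; python3 - <<'E'
from bench import viewer
import cv2, numpy as np
w=cv2.imread("pics/hov.png"); s=viewer.snapshot("side")[:,:,::-1]
cv2.imwrite("pics/hov2.png",np.vstack([w[100:400,120:520],]) ) 
o=np.hstack([w[100:400,120:520],cv2.resize(s[230:350,260:420],(400,300),interpolation=2)]); cv2.imwrite("pics/hov2.png",o)
E
```

```text
10.5 [563.9 -67.   86.1] [1.7995e+02 1.0000e-02 9.2310e+01] [ 1.5  0.4 -0.2] 60.7
```

View pics/hov2.png

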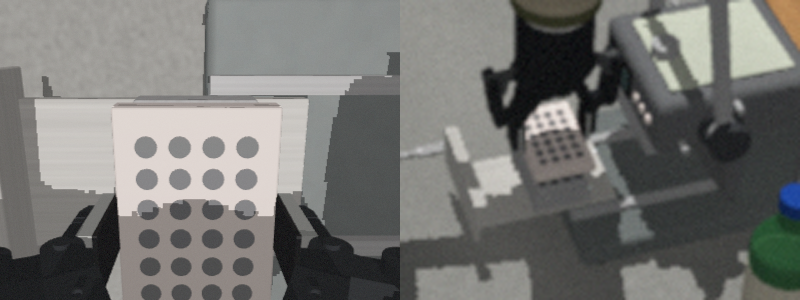

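The lid sits level in the hand over the block. I'll check its offset in the tool frame.

```bash
python3 -c "
from grid4 import *
for z in (99.5,100.4,101.5): grid4('hov',z,(225,225,410,340))"
```

```text
hov no grid
hov no grid
hov no grid
```

```bash
python3 - <<'E'
import pickle
from h import *
from scipy.spatial.transform import Rotation as Ro
s,c=pickle.load(open("hov.pkl","rb")); R=Ro.from_euler("xyz",s["tcp_rot"],degrees=True).as_matrix()
g=cv2.imread("pics/hov.png",0)
def cen(u,v,w=14):
    p=(190-g[v-w:v+w+1,u-w:u+w+1].astype(float)).clip(0); yy,xx=np.mgrid[-w:w+1,-w:w+1]; return u+(p*xx).sum()/p.sum(), v+(p*yy).sum()/p.sum()
uv=[cen(u,v) for v,us in [(247,(266,300,333,368)),(279,(267,300,333,366))] for u in us]
for dz in (14,15):
    P=np.array([R.T@(ray(c,u,s["tool_pos"][2]+dz)-s["tool_pos"]) for u in uv])
    print(P[:,:2].round(2).tolist()); print("lid in tool", P[:4,0].mean()-31.25,P[4:,0].mean()-18.75,P[:,1].mean())
E
```

```text
[[30.97, -17.72], [30.99, -5.33], [30.98, 7.09], [30.98, 19.49], [18.56, -17.72], [18.57, -5.33], [18.59, 7.11], [18.6, 19.5]]
lid in tool -0.270505384236742 -0.16829436516424678 0.8873547559909394
[[31.25, -17.58], [31.27, -5.28], [31.25, 7.04], [31.26, 19.35], [18.94, -17.57], [18.95, -5.28], [18.96, 7.06], [18.98, 19.35]]
lid in tool 0.007241338653685148 0.20612174343542478 0.8868390997334039
```

Call:
{"name": "carry_out", "arguments": {
  "increments": [-0.0005, 0, 0.01, 0, 0, 0, 0.2, -0.0005, 0, 0.02, 0, 0, 0, 0.2, -0.0005, 0, 0.027, 0, 0, 0, 0.2, -0.0005, 0, 0.034, 0, 0, 0, 0.2, -0.0005, 0, 0.04, 0, 0, 0, 0.2, -0.0005, 0, 0.045, 0, 0, 0, 0.2, -0.0005, 0, 0.05, 0, 0, 0, 0.2, -0.0005, 0, 0.055, 0, 0, 0, 0.2, -0.0005, 0, 0.055, 0, 0, 0, 0.2, -0.0005, 0, 0.055, 0, 0, 0, 0.2]
}}

```text
time: 11.85
tool_pos: [563.5, -67.7, 63.5]
tcp_rot: [180.0, 0.0, 92.3]
ft_force: [-0.6, 1.2, -0.8]
finger_gap: 61.0
grip_force: 38.7
```

No contact force, and the rim is below the block top. I'll lower the last 2 mm, release and rise.

Call:
{"name": "carry_out", "arguments": {
  "increments": [0, 0, 0.003, 0, 0, 0, 0.2, 0, 0, 0.006, 0, 0, 0, 0.2, 0, 0, 0.006, 0, 0, 0, 0.2, 0, 0, 0.006, 0, 0, 0, 0.6, 0, 0, 0.006, 0, 0, 0, 0.6, 0, 0, 0.006, 0, 0, 0, 0.6, 0, 0, 0.0, 0, 0, 0, 0.8, 0, 0, -0.06, 0, 0, 0, 0.9, 0, 0, -0.16, 0, 0, 0, 1, 0, 0, -0.267, 0, 0, 0, 1]
}}

```text
time: 13.1
tool_pos: [563.0, -67.6, 171.1]
tcp_rot: [-179.9, -0.0, 92.3]
ft_force: [0.6, -1.3, 0.4]
finger_gap: 85.4
grip_force: 0.0
```

```bash
python3 snap.py seat; python3 - <<'E'
from bench import viewer
import cv2, numpy as np
w=cv2.imread("pics/seat.png"); s=viewer.snapshot("side")[:,:,::-1]
o=np.hstack([w[100:400,120:520],cv2.resize(s[250:340,270:390],(400,300),interpolation=2)]); cv2.imwrite("pics/seat2.png",o)
from grid4 import grid4
for b in [(250,180,390,290),(250,180,390,310),(250,150,390,270)]: grid4('seat',75,b)
E
```

```text
13.1 [563.  -67.6 171.1] [-1.7994e+02 -2.0000e-02  9.2260e+01] [ 0.6 -1.3  0.4] 85.4
seat centre [564.86 -68.13] yaw 2.31 scale 0.9996 in tool [-0.6   1.99 96.06] rms 0.032
seat centre [564.86 -68.13] yaw 2.31 scale 0.9996 in tool [-0.6   1.99 96.06] rms 0.032
seat centre [564.86 -68.13] yaw 2.31 scale 0.9996 in tool [-0.6   1.99 96.06] rms 0.032
```

View pics/seat2.png

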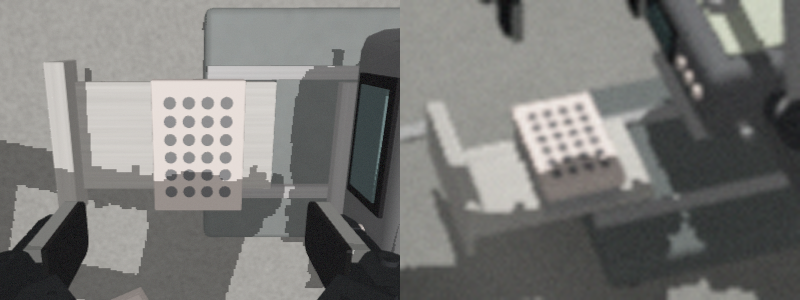

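The lid reads (564.9,-68.1) at yaw 2.31, against the block's (564.4,-68.1) at yaw 2.34. The scale matches a top height of 75 mm, so it is seated squarely. Now I'll shut the gripper and go in front of the drawer.

Call:
{"name": "carry_out", "arguments": {
  "increments": [0, -0.08, 0, 0, 0, 0, -1, -0.0005, -0.18, 0, 0, 0, 0, -1, -0.001, -0.28, 0, 0, 0, 0, -1, -0.0015, -0.3215, 0, 0, 0, 0, -1, -0.0015, -0.3215, 0.05, 0, 0, 0, -1, -0.0015, -0.3215, 0.15, 0, 0, 0, -1, -0.0015, -0.3215, 0.25, 0, 0, 0, -1, -0.0015, -0.3215, 0.29, 0, 0, 0, -1, -0.0015, -0.3215, 0.29, 0, 0, 0, -1, -0.0015, -0.3215, 0.29, 0, 0, 0, -1],
  "force": 25
}}

```text
time: 14.45
tool_pos: [436.2, -73.8, 55.9]
tcp_rot: [179.9, 0.0, 92.3]
ft_force: [0.6, 0.3, 0.3]
finger_gap: -0.0
grip_force: 0.0
```

Call:
{"name": "carry_out", "arguments": {
  "increments": [0, 0.03, 0, 0, 0, 0, -1, 0, 0.045, 0, 0, 0, 0, -1, 0, 0.06, 0, 0, 0, 0, -1, 0, 0.085, 0, 0, 0, 0, -1, 0, 0.11, 0, 0, 0, 0, -1, 0, 0.14, 0, 0, 0, 0, -1, 0, 0.17, 0, 0, 0, 0, -1, 0, 0.2, 0, 0, 0, 0, -1, 0, 0.23, 0, 0, 0, 0, -1, 0, 0.26, 0, 0, 0, 0, -1]
}}

```text
time: 15.7
tool_pos: [539.6, -69.2, 54.2]
tcp_rot: [-180.0, -0.0, 92.3]
ft_force: [-3.4, -0.6, 2.2]
finger_gap: 0.3
grip_force: 1.7
```

Call:
{"name": "carry_out", "arguments": {
  "increments": [0, 0.015, 0, 0, 0, 0, -1, 0, 0.03, 0, 0, 0, 0, -1, 0, 0.04, 0, 0, 0, 0, -1, 0, 0.05, 0, 0, 0, 0, -1, 0, 0.055, 0, 0, 0, 0, -1, 0, 0.06, 0, 0, 0, 0, -1, 0, 0.063, 0, 0, 0, 0, -1, 0, 0.066, 0, 0, 0, 0, -1, 0, 0.068, 0, 0, 0, 0, -1, 0, 0.07, 0, 0, 0, 0, -1]
}}

```text
time: 16.95
tool_pos: [566.9, -68.1, 54.3]
tcp_rot: [-180.0, -0.0, 92.3]
ft_force: [-2.0, 1.0, 1.3]
finger_gap: 0.0
grip_force: 1.3
```

Call:
{"name": "carry_out", "arguments": {
  "increments": [0, 0.0015, 0, 0, 0, 0, -1, 0, 0.003, 0, 0, 0, 0, -1, 0, 0.0045, 0, 0, 0, 0, -1, 0, 0.006, 0, 0, 0, 0, -1, 0, 0.0075, 0, 0, 0, 0, -1, 0, 0.009, 0, 0, 0, 0, -1, 0, 0.0105, 0, 0, 0, 0, -1, 0, 0.012, 0, 0, 0, 0, -1, 0, 0.0125, 0, 0, 0, 0, -1, 0, 0.0125, 0, 0, 0, 0, -1]
}}

```text
time: 18.2
tool_pos: [569.9, -68.0, 54.2]
tcp_rot: [-179.8, -0.0, 92.3]
ft_force: [-14.7, 1.5, 10.3]
finger_gap: -0.4
grip_force: 7.4
```

```bash
python3 -c "
from bench import sense; s=sense(); print(s['tool_pos'].round(2),s['ft_force'].round(2))"
```

```text
[569.95 -67.97  54.22] [-14.66   1.53  10.27]
```

The drawer is against its stop: 15 N of reaction, at the expected place. I'll back off, rise, and check the bar position numerically from the first scene picture.

Call:
{"name": "carry_out", "arguments": {
  "increments": [0, -0.03, 0, 0, 0, 0, -1, 0, -0.06, 0, 0, 0, 0, -1, 0, -0.06, -0.1, 0, 0, 0, -1, 0, -0.06, -0.22, 0, 0, 0, 1, 0, -0.06, -0.35, 0, 0, 0, 1, 0, -0.06, -0.48, 0, 0, 0, 1, 0, -0.06, -0.6, 0, 0, 0, 1, 0, -0.06, -0.7, 0, 0, 0, 1, 0, -0.06, -0.75, 0, 0, 0, 1, 0, -0.06, -0.75, 0, 0, 0, 1]
}}

```text
time: 19.45
tool_pos: [548.5, -69.2, 356.4]
tcp_rot: [179.7, 0.1, 92.3]
ft_force: [0.3, -0.4, -0.9]
finger_gap: 85.5
grip_force: 0.0
```

```bash
python3 snap.py shut; python3 - <<'E'
from bench import viewer
from h import *
s=viewer.get_calibration("scene"); d=viewer.get_calibration("side"); w=viewer.get_calibration("wrist")
for uv in [(240,208),(313,222)]: print("bar scene",ray(s,uv,313).round(1))
o=np.array([681,-63]);u=np.array([.9992,.0408])
b=np.r_[o+6*u,313]; n=np.array([-u[1],u[0],0])
for k in(-75,0,75): print("expect scene",proj(s,b+k*n).round(0),"wrist",proj(w,b+k*n).round(0),"side",proj(d,b+k*n).round(0))
im=cv2.imread("pics/shut.png"); sd=viewer.snapshot("side")[:,:,::-1]
cv2.imwrite("pics/shut2.png",np.hstack([cv2.resize(im,(400,300)),cv2.resize(sd[170:350,270:510],(400,300))]))
E
```

```text
19.45 [548.5 -69.2 356.4] [1.7975e+02 7.0000e-02 9.2260e+01] [ 0.3 -0.4 -0.9] 85.5
bar scene [ 695.6 -137.6  313. ]
bar scene [678.6  14.3 313. ]
expect scene [241. 207.] wrist [551. 394.] side [385. 227.]
expect scene [275. 215.] wrist [575. 274.] side [373. 207.]
expect scene [311. 223.] wrist [604. 126.] side [361. 190.]
```

View pics/shut2.png

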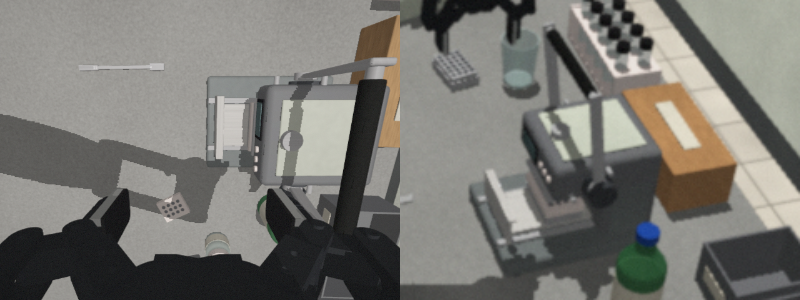

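The wrist and side pictures show the drawer in, with the lid under the head. The bar runs from (595,128) to (552,384) in full-size wrist pixels, as projected for its middle at (687,-63,313). Now I'll go over it and down.

Call:
{"name": "carry_out", "arguments": {
  "increments": [0.0014, 0.1, 0, 0, 0, 0, 1, 0.0014, 0.2, 0, 0, 0, 0, 1, 0.0014, 0.3, 0, 0, 0, 0, 1, 0.0014, 0.348, 0, 0, 0, 0, 1, 0.0014, 0.348, 0, 0, 0, 0, 1, 0.0014, 0.348, 0.05, 0, 0, 0, 1, 0.0014, 0.348, 0.1, 0, 0, 0, 1, 0.0014, 0.348, 0.155, 0, 0, 0, 1, 0.0014, 0.348, 0.155, 0, 0, 0, 1, 0.0014, 0.348, 0.155, 0, 0, 0, 1]
}}

```text
time: 20.8
tool_pos: [686.6, -62.9, 293.1]
tcp_rot: [180.0, 0.0, 92.3]
ft_force: [0.5, -0.1, 0.7]
finger_gap: 85.0
grip_force: 0.0
```

Call:
{"name": "carry_out", "arguments": {
  "increments": [0, 0, 0, 0, 0, 0, 0, 0, 0, 0, 0, 0, 0, -0.3, 0, 0, 0, 0, 0, 0, -0.5, 0, 0, 0, 0, 0, 0, -0.5, 0, 0, 0, 0, 0, 0, -0.8, 0, 0, 0, 0, 0, 0, -0.8, 0, 0, 0, 0, 0, 0, -0.8, 0, 0, 0, 0, 0, 0, -0.8, 0, 0, 0, 0, 0, 0, -0.8, 0, 0, 0, 0, 0, 0, -0.8],
  "force": 50
}}

```text
time: 22.05
tool_pos: [685.4, -62.9, 292.8]
tcp_rot: [-179.8, -0.0, 92.3]
ft_force: [-10.0, -0.6, 5.8]
finger_gap: 16.1
grip_force: 48.6
```

The bar is gripped. Now the first half of the arc.

Call:
{"name": "carry_out", "arguments": {
  "increments": [0, -0.027, 0.0037, 0, 0, 0, -0.8, 0, -0.0558, 0.0104, 0, 0, 0, -0.8, 0, -0.0842, 0.019, 0, 0, 0, -0.8, 0, -0.1119, 0.0297, 0, 0, 0, -0.8, 0, -0.1388, 0.0422, 0, 0, 0, -0.8, 0, -0.1647, 0.0566, 0, 0, 0, -0.8, 0, -0.1896, 0.0727, 0, 0, 0, -0.8, 0, -0.2133, 0.0906, 0, 0, 0, -0.8, 0, -0.2357, 0.11, 0, 0, 0, -0.8, 0, -0.2567, 0.131, 0, 0, 0, -0.8]
}}

```text
time: 23.3
tool_pos: [586.6, -67.0, 242.3]
tcp_rot: [179.6, 0.1, 92.3]
ft_force: [5.8, -0.4, 6.8]
finger_gap: 16.4
grip_force: 52.2
```

Call:
{"name": "carry_out", "arguments": {
  "increments": [0, -0.0193, 0.0225, 0, 0, 0, -0.8, 0, -0.0373, 0.046, 0, 0, 0, -0.8, 0, -0.0535, 0.071, 0, 0, 0, -0.8, 0, -0.0678, 0.097, 0, 0, 0, -0.8, 0, -0.0803, 0.1238, 0, 0, 0, -0.8, 0, -0.0885, 0.1445, 0, 0, 0, -0.8, 0, -0.0955, 0.1655, 0, 0, 0, -0.8, 0, -0.1015, 0.187, 0, 0, 0, -0.8, 0, -0.1048, 0.2015, 0, 0, 0, -0.8, 0, -0.1078, 0.216, 0, 0, 0, -0.8],
  "force": 60
}}

```text
time: 24.55
tool_pos: [543.0, -68.9, 156.3]
tcp_rot: [179.7, 0.1, 92.3]
ft_force: [-4.0, 1.3, 13.9]
finger_gap: 16.4
grip_force: 66.7
```

Call:
{"name": "carry_out", "arguments": {
  "increments": [0, -0.001, 0.005, 0, 0, 0, -0.8, 0, -0.002, 0.01, 0, 0, 0, -0.8, 0, -0.003, 0.015, 0, 0, 0, -0.8, 0, -0.0035, 0.02, 0, 0, 0, -0.8, 0, -0.004, 0.025, 0, 0, 0, -0.8, 0, -0.0045, 0.03, 0, 0, 0, -0.8, 0, -0.0045, 0.035, 0, 0, 0, -0.8, 0, -0.0045, 0.035, 0, 0, 0, -0.8, 0, -0.0045, 0.035, 0, 0, 0, -0.8, 0, -0.0045, 0.035, 0, 0, 0, -0.8]
}}

```text
time: 25.8
tool_pos: [540.5, -68.9, 141.9]
tcp_rot: [179.8, 0.0, 92.3]
ft_force: [-5.3, 0.9, 12.4]
finger_gap: 16.4
grip_force: 67.9
```

```bash
python3 - <<'E'
from bench import sense,viewer
for _ in range(3):
    s=sense(); print(s['time'],s['tool_pos'].round(2),s['ft_force'].round(2)); viewer.snapshot("side")
E
```

```text
25.8 [540.49 -68.94 141.87] [-5.33  0.94 12.35]
25.85 [540.52 -68.94 141.88] [-4.6   0.77 12.67]
25.9 [540.51 -68.92 141.88] [-4.91  1.06 11.86]
```

Call:
{"name": "carry_out", "arguments": {
  "increments": [0, 0, 0.0025, 0, 0, 0, -0.8, 0, 0, 0.005, 0, 0, 0, -0.8, 0, 0, 0.0075, 0, 0, 0, -0.8, 0, 0, 0.01, 0, 0, 0, -0.8, 0, 0, 0.01, 0, 0, 0, -0.8, 0, 0, 0.01, 0, 0, 0, -0.8, 0, 0, 0.01, 0, 0, 0, -0.8, 0, 0, 0.01, 0, 0, 0, -0.8, 0, 0, 0.01, 0, 0, 0, -0.8, 0, 0, 0.01, 0, 0, 0, -0.8],
  "force": 70
}}

```text
time: 27.2
tool_pos: [540.0, -69.0, 137.9]
tcp_rot: [179.9, 0.0, 92.3]
ft_force: [-8.7, 1.7, 14.9]
finger_gap: 16.7
grip_force: 68.4
```

Call:
{"name": "carry_out", "arguments": {
  "increments": [0, 0, 0.0025, 0, 0, 0, -0.8, 0, 0, 0.005, 0, 0, 0, -0.8, 0, 0, 0.0075, 0, 0, 0, -0.8, 0, 0, 0.0075, 0, 0, 0, -0.8, 0, 0, 0.0075, 0, 0, 0, -0.8, 0, 0, 0.0075, 0, 0, 0, -0.8, 0, 0, 0.0075, 0, 0, 0, -0.8, 0, 0, 0.0075, 0, 0, 0, -0.8, 0, 0, 0.0075, 0, 0, 0, -0.8, 0, 0, 0.0075, 0, 0, 0, -0.8]
}}

```text
time: 28.45
tool_pos: [539.8, -69.0, 135.0]
tcp_rot: [179.9, 0.0, 92.3]
ft_force: [-12.0, 0.8, 17.2]
finger_gap: 16.4
grip_force: 68.6
```

```bash
python3 - <<'E'
from bench import sense,viewer
from h import *
s=sense(); print(s['ft_force'].round(1),s['tool_pos'].round(1)); u=np.array([.9992,.0408]);n=np.array([-u[1],u[0]]); o=np.array([680,-63])
for cam in ("side","scene"):
    im=cv2.cvtColor(viewer.snapshot(cam),cv2.COLOR_RGB2GRAY); im0=cv2.imread(f"pics/{cam}0.png",0); cv2.imwrite(f"pics/{cam}_end.png",im); c=viewer.get_calibration(cam)
    for y in (-82,-70,82,70):
        for rr in (110,150):
            q=[proj(c,np.r_[o+u*(30-rr*np.sin(t))+n*y,145+rr*np.cos(t)]) for t in np.radians([70,74,78,82,85,88,92])]
            pr=[int(im[int(round(b)),int(round(a))]) for a,b in q]; p0=[int(im0[int(round(b)),int(round(a))]) for a,b in q]
            print(cam,y,rr,"now",pr,"start",p0,q[4].round(0))
E
```

```text
[-12.    0.8  17.2] [539.8 -69.  135. ]
side -82 110 now [87, 100, 82, 143, 103, 92, 109] start [119, 106, 88, 74, 58, 55, 58] [346. 288.]
side -82 150 now [116, 118, 162, 188, 90, 87, 90] start [120, 120, 130, 205, 141, 88, 48] [330. 290.]
side -70 110 now [87, 104, 103, 91, 129, 145, 117] start [118, 120, 121, 126, 94, 79, 64] [344. 284.]
side -70 150 now [147, 119, 173, 193, 189, 95, 87] start [152, 123, 118, 125, 170, 108, 49] [328. 286.]
side 82 110 now [29, 17, 18, 18, 26, 20, 58] start [149, 148, 144, 149, 152, 149, 143] [324. 244.]
side 82 150 now [21, 13, 15, 20, 15, 12, 16] start [146, 152, 151, 145, 149, 152, 148] [309. 246.]
side 70 110 now [50, 19, 17, 25, 34, 53, 27] start [149, 148, 155, 151, 149, 150, 152] [326. 247.]
side 70 150 now [15, 18, 15, 17, 19, 18, 22] start [147, 145, 147, 152, 147, 149, 151] [311. 249.]
scene -82 110 now [118, 147, 85, 96, 101, 64, 64] start [119, 117, 115, 121, 119, 118, 121] [261. 242.]
scene -82 150 now [121, 111, 75, 69, 101, 121, 60] start [122, 117, 116, 118, 116, 117, 118] [268. 232.]
scene -70 110 now [69, 120, 76, 61, 64, 64, 63] start [117, 117, 118, 116, 118, 118, 118] [266. 244.]
scene -70 150 now [85, 86, 69, 79, 75, 58, 61] start [120, 113, 118, 116, 118, 117, 115] [273. 233.]
scene 82 110 now [115, 121, 116, 134, 142, 146, 90] start [82, 83, 83, 84, 83, 88, 115] [327. 259.]
scene 82 150 now [83, 124, 108, 122, 147, 124, 83] start [63, 58, 117, 116, 143, 104, 95] [333. 248.]
scene 70 110 now [115, 113, 116, 114, 117, 117, 117] start [84, 84, 83, 82, 79, 154, 167] [322. 258.]
scene 70 150 now [61, 31, 31, 73, 116, 114, 118] start [62, 63, 61, 55, 168, 109, 85] [328. 247.]
```

Not decisive, so I'll keep lowering in small steps until the force rises steeply at the stop.

Call:
{"name": "carry_out", "arguments": {
  "increments": [0, 0, 0.0025, 0, 0, 0, -0.8, 0, 0, 0.005, 0, 0, 0, -0.8, 0, 0, 0.0075, 0, 0, 0, -0.8, 0, 0, 0.01, 0, 0, 0, -0.8, 0, 0, 0.01, 0, 0, 0, -0.8, 0, 0, 0.01, 0, 0, 0, -0.8, 0, 0, 0.01, 0, 0, 0, -0.8, 0, 0, 0.01, 0, 0, 0, -0.8, 0, 0, 0.01, 0, 0, 0, -0.8, 0, 0, 0.01, 0, 0, 0, -0.8]
}}

```text
time: 29.8
tool_pos: [539.6, -69.0, 132.4]
tcp_rot: [180.0, 0.0, 92.3]
ft_force: [-18.0, 2.2, 30.1]
finger_gap: 16.4
grip_force: 70.7
```

Call:
{"name": "carry_out", "arguments": {
  "increments": [0, -0.002, 0, 0, 0, 0, -0.8, 0, -0.004, 0, 0, 0, 0, -0.8, 0, -0.004, 0.001, 0, 0, 0, -0.8, 0, -0.004, 0.0015, 0, 0, 0, -0.8, 0, -0.004, 0.0015, 0, 0, 0, -0.8, 0, -0.004, 0.0015, 0, 0, 0, -0.8, 0, -0.004, 0.0015, 0, 0, 0, -0.8, 0, -0.004, 0.0015, 0, 0, 0, -0.8, 0, -0.004, 0.0015, 0, 0, 0, -0.8, 0, -0.004, 0.0015, 0, 0, 0, -0.8]
}}

```text
time: 31.05
tool_pos: [539.6, -69.0, 132.5]
tcp_rot: [179.7, 0.1, 92.3]
ft_force: [-11.7, 2.5, 26.5]
finger_gap: 16.3
grip_force: 70.6
```

```bash
python3 - <<'E'
from bench import sense,viewer
for _ in range(3):
    s=sense(); print(s['time'],s['tool_pos'].round(2),s['ft_force'].round(2),s['grip_force']); viewer.snapshot("side")
E
```

```text
31.05 [539.6  -69.01 132.47] [-11.73   2.51  26.47] 70.56320071220398
31.1 [539.6  -69.   132.48] [-11.31   3.14  27.81] 70.56344032287598
31.15 [539.6  -68.97 132.49] [-11.6    2.51  26.99] 70.56340456008911
```

The tool no longer moves when commanded lower or further out, and the 27 N up is well over the 13 N spring: the lever is on its stop and held. Handing in.

```bash
python3 -c "
from bench import order; print(order.hand_in())"
```

```text
the job is handed in; nothing more can be done
None
```

I laid the 24-cap lid squarely on the block and let go of it, pushed the drawer fully shut, and am holding the lever down at its stop; the job was handed in at about 31 s, but no verdict came back.

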